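# Close and clamp the loaded squash crate

### The job

One of the two lidded crates is loaded with small squashes: shut its lid fully, and then swing its red-handled clamp bar all the way down across the shut lid. Leave the other, empty crate standing open with its clamp up, and leave everything else on the table where it is.

Things in the scene. Friction and masses are not known exactly. Their poses are not given: they have to be found in the camera images.
- box_loaded: Open wooden crate, fixed, that has three small squashes inside: this is the one to close. 140 (x) x 180 (y) x 80 high, walls and floor 8 thick. Origin: centre of its underside, on the table; z up. Lid hinged along its +x rim (far from the robot), clamp on its +y wall (left, seen from the robot). The two crates are identical, turned up to 0.25 rad; either may be left or right.
- lid_loaded (a joint): Angle (rad) of the loaded crate's lid: 0 = shut flat, grows as it opens, limit 1.85; starts 1.6 to 1.8, upright or leaning slightly back. Stiff (friction 0.35 N m, 0.25 kg): stays where left, never falls shut, push it all the way. Hinge: parallel to crate y at crate (70, 0, 86) mm. Plain panel, no knob, 184 wide, 8 thick, reaching 146 from the hinge; shut, its top is 90 above the table.
- clamp_loaded (a joint): Angle (rad) of the loaded crate's clamp bar: 0 = down, flat across the shut lid, pointing to crate -y; grows as it opens, limit 1.95; starts 1.45 to 1.85, upright. Stiff (0.2 N m): stays where left. Hinge: parallel to crate x at crate (-15, 105, 98) mm. Reaches 152 from the hinge: steel 16 wide, 10 thick; last 50 a red grip 20 wide, 16 thick, its top 106 above the table when down.
- box_empty: Open wooden crate, fixed, that is empty: leave it open. 140 (x) x 180 (y) x 80 high, walls and floor 8 thick. Origin: centre of its underside, on the table; z up. Lid hinged along its +x rim (far from the robot), clamp on its +y wall (left, seen from the robot). The two crates are identical, turned up to 0.25 rad; either may be left or right.
- lid_empty (a joint): Angle (rad) of the empty crate's lid: 0 = shut flat, grows as it opens, limit 1.85; starts 1.6 to 1.8, upright or leaning slightly back. Stiff (friction 0.35 N m, 0.25 kg): stays where left, never falls shut, push it all the way. Hinge: parallel to crate y at crate (70, 0, 86) mm. Plain panel, no knob, 184 wide, 8 thick, reaching 146 from the hinge; shut, its top is 90 above the table.
- clamp_empty (a joint): Angle (rad) of the empty crate's clamp bar: 0 = down, flat across the shut lid, pointing to crate -y; grows as it opens, limit 1.95; starts 1.45 to 1.85, upright. Stiff (0.2 N m): stays where left. Hinge: parallel to crate x at crate (-15, 105, 98) mm. Reaches 152 from the hinge: steel 16 wide, 10 thick; last 50 a red grip 20 wide, 16 thick, its top 106 above the table when down.
- lid_loaded_edge (a point): Middle of the free edge of the loaded crate's lid, 146 mm from the hinge, mid-thickness.
- clamp_loaded_tip (a point): End of the red grip of the loaded crate's clamp bar, on its centre line, 152 mm from the hinge.
- squash0_center (a point): Centre of a small orange squash, 60 across, 46 high, loose in the loaded crate (well below the rim; the lid clears it).
- squash1_center (a point): Centre of a small orange squash, 60 across, 46 high, loose in the loaded crate (well below the rim; the lid clears it).
- squash2_center (a point): Centre of a small orange squash, 60 across, 46 high, loose in the loaded crate (well below the rim; the lid clears it).
- pumpkin: Bystander, loose: squat orange pumpkin, 90 across, 60 high, on the table. Origin: centre of its underside.
- melon: Bystander, loose: dark green round squash, 110 across, 85 high, behind the two crates. Origin: centre of its underside.
- jar: Bystander, loose: closed jar with a green cap, 48 across, 75 high, between the two crates. Origin: centre of its underside.
- butternut: Bystander, loose: tan butternut squash lying down, 150 long, 80 thick. Origin: centre of its underside.
- tape_dispenser: Bystander, loose: blue tape dispenser, 100 x 55 x 66. Origin: centre of its underside.
- sign: Bystander, loose: small standing price card on a black foot, 110 wide, 76 high, no writing. Origin: centre of its underside.
Mind the look-alikes: they are no part of the job. What is shaped like the part that bears squash2_center but turquoise is not meant. Leave any black or pink look-alike of the part that bears squash1_center alone.

How it is judged:
By the outcome, as a careful person would: the job done as asked, in the order asked, and still so for the second after the job is handed in, with the robot touching nothing.
It also fails if it takes over 59 s, if anything falls off the work surface, if the arm or the gripper's body presses on something with over 40 N, if the wrist force passes 120 N, or if a joint passes its speed limit or range.

### The arm

A 7-joint arm with a two-finger parallel gripper is mounted at the origin on the work surface. World frame = base frame: x ahead of the robot, y to its left, z up, the work surface at z = 0. Lengths are in m, angles in rad, forces in N, time in s.
With the tool pointing down it reaches from about 0.4 to 0.85 m from the base axis. Payload 4.5 kg.
Tool frame: the origin (TCP) lies between the finger pads; the fingertips stand 8 mm ahead of it and the grasp point (between the pads) lies 11 mm behind it; z points along the fingers, y is the direction in which the jaws open and shut (so a half turn about z gives the same grasp; the last joint's range is limited). The gripper opens to 88 mm and grips with 3 to 60 N. Pads are 18 mm wide; open, the fingers measure 123 mm over their backs; the gripper's body (75 mm by 187 mm) begins 45 mm behind the grasp point.
Start: joints at [-1.23, 0.689, -0.195, 1.565, 0.157, 0.902, -0.215], TCP at [0.189, 0.596, 0.247] pointing down, gripper open.
Joint ranges: [-3.01, 3.01], [-0.46, 2.08], [-1.47, 1.51], [0.13, 2.56], [-1, 4.14], [0.04, 2.09], [-2.66, 2.66]. Speed limits (rad/s): [2.57, 2.57, 3.14, 3.14, 3.14, 3.14, 3.14].

### API

Orientations are given as a unit quaternion [x, y, z, w].
In Python, from plant import r gives the robot as it stands.
- The arm moves only by the tool carry_out, never from a script. Its argument "commands" is a list that holds one entry, the list of rows, each a list of 7 numbers: the turn, a rotation vector about the tool's x, y, z in rad, then the shift along the tool's x, y, z in cm, then the finger opening in cm, from 0 to 8.81. A call has 1 to 10 rows; each row is the pose to reach, as a shift and turn from the pose commanded when the call began, along the tool's axes at that moment; what a row does not reach only later rows make up. A row lasts 1/12 s, in which the tool goes at most 41.7 mm and 7.16 degrees, less where a joint would pass 70% of its speed; a pose out of reach is approached as far as the arm can. A call with a gripper value outside its range is refused whole. The fingers move at their own pace and stop on an object; "force" is the grip in N (left out, the last holds). Time passes only in rows, so rows that repeat a pose let the fingers close. It gives the time, the measured TCP pose, the force and the opening at its end, in the units of the state.
- r.get_state(): the state, without advancing time (a new reading comes with each control period).
- r.snapshot(name): name is "scene" or "side" or "wrist"; returns a dict with "pixels" (400x640x3 uint8, red, green, blue), "mtx" (3x3 intrinsics, pixels), "xyz" and "rotation" of the camera in the world. Camera axes: x right, y down, z forward; pixel columns grow to the right and rows downward; lengths in m; the calibration is good to about 2 mm. A picture is of the moment at which its call begins. There is no depth.
- r.finish_job(): hands the job in, once; it reports no verdict.
The state is a dict: "clock": time; "q": joint angles; "qd": joint speeds; "joint_torque": joint torques, N m; "tool_pos": TCP position; "eef_rot": TCP orientation; "contact_force": force on the tool from outside, world axes, zero at the start; "moment": the same for the moment, N m; "opening": opening from 0.0 (shut) to 1.0 (fully open).
Only numpy, scipy, OpenCV 4.12 (cv2) and the standard library are available. Lean on these libraries where they do the work, as an engineer would, in place of code of your own. Each camera call takes 0.05 s, during which the arm holds its last target.

## Working session

There is one attempt and no reset: what is moved stays moved. The work goes in short steps, Python scripts to look and compute and a tool call to move; the robot and the scene stay as the last step left them, time stands still between calls to the robot, and variables do not carry over. Pictures are saved under pics/ and viewed, and the job is handed in when it is done.

Besides the shell and the picture viewer there is one more tool, called after "Emit:" by a JSON object that holds its "op" and its "data". carry_out: Moves the arm, as the interface text tells. Its arguments: {"type":"object","properties":{"commands":{"type":"array"},"force":{"type":"number"}},"required":["commands"]}

```bash
mkdir -p pics; ls; python3 - <<'E'
from plant import r
import cv2,numpy as np,pickle
d={}
for n in ["scene","side","wrist"]:
    s=r.snapshot(n); d[n]=s
    cv2.imwrite(f"pics/{n}0.png",s["pixels"][:,:,::-1])
    print(n,np.round(s["mtx"],1).tolist(),np.round(s["xyz"],4).tolist(),np.round(s["rotation"],4).tolist())
pickle.dump(d,open("snap0.pkl","wb"))
st=r.get_state()
for k,v in st.items(): print(k,np.round(v,4).tolist())
E
```

```text
pics
scene [[371.3, 0.0, 316.9], [0.0, 371.3, 198.8], [0.0, 0.0, 1.0]] [0.3801, 0.8103, 0.9008] [-0.0946, 0.9171, -0.385, 0.0425]
side [[515.4, 0.0, 312.1], [0.0, 515.4, 195.7], [0.0, 0.0, 1.0]] [0.0917, -1.1591, 1.0664] [0.8821, -0.1707, 0.0754, -0.4325]
wrist [[358.4, 0.0, 318.2], [0.0, 358.4, 198.9], [0.0, 0.0, 1.0]] [0.1128, 0.6189, 0.3841] [0.7969, 0.5836, 0.0919, 0.126]
clock 0.15
q [-1.2302, 0.6898, -0.1945, 1.566, 0.1573, 0.9025, -0.2151]
qd [-0.0011, -0.001, 0.0008, -0.0022, 0.0003, -0.0015, -0.0011]
joint_torque [-0.001, -52.7862, -1.2687, -15.3588, -0.0526, 0.0039, 0.0001]
tool_pos [0.1887, 0.5954, 0.2461]
eef_rot [0.1528, 0.9883, -0.0007, -0.0001]
contact_force [-0.0487, -0.2183, 0.2319]
moment [0.02, 0.0343, 0.0484]
opening 1.0032
```

View pics/scene0.png

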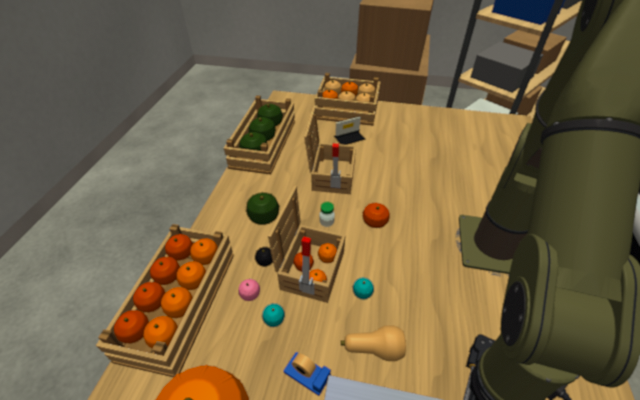

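View pics/side0.png

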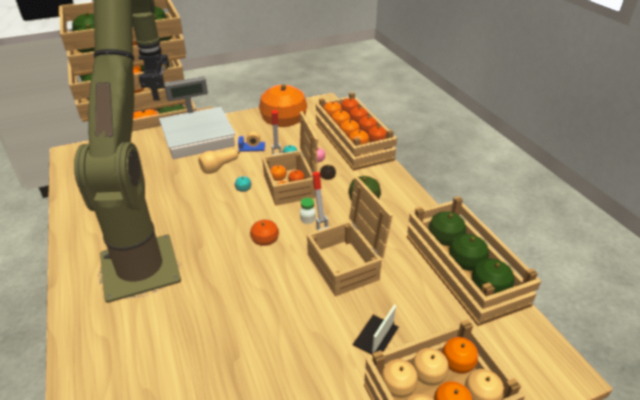

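View pics/wrist0.png

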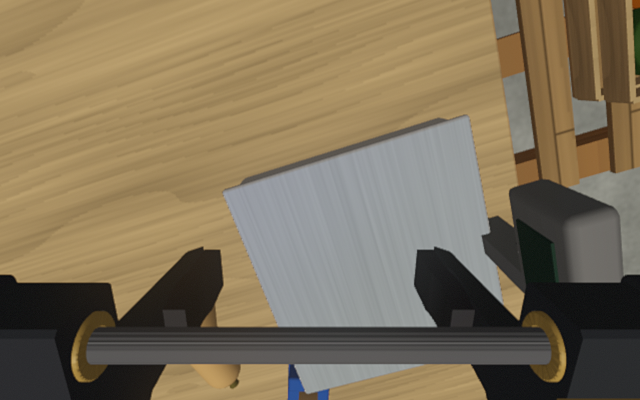

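```bash
cat > h.py <<'E'
import numpy as np,cv2,pickle
from scipy.spatial.transform import Rotation as R
def ray(s,u,v):
    d=R.from_quat(s["rotation"]).as_matrix()@np.linalg.inv(s["mtx"])@np.array([u,v,1.]);return np.array(s["xyz"]),d/np.linalg.norm(d)
def onz(s,u,v,z):
    o,d=ray(s,u,v);return o+d*(z-o[2])/d[2]
def tri(s1,p1,s2,p2):
    A=[];b=[]
    for s,p in((s1,p1),(s2,p2)):
        o,d=ray(s,*p);P=np.eye(3)-np.outer(d,d);A.append(P);b.append(P@o)
    x=np.linalg.lstsq(np.vstack(A),np.hstack(b),rcond=None)[0]
    res=[np.linalg.norm((np.eye(3)-np.outer(ray(s,*p)[1],ray(s,*p)[1]))@(x-ray(s,*p)[0])) for s,p in((s1,p1),(s2,p2))]
    return x,res
def proj(s,X):
    c=R.from_quat(s["rotation"]).as_matrix().T@(np.array(X)-s["xyz"]);p=s["mtx"]@c;return p[:2]/p[2]
def crop(s,name,u0,v0,w,h,k):
    c=s["pixels"][v0:v0+h,u0:u0+w,::-1]
    cv2.imwrite(name,cv2.resize(c,None,fx=k,fy=k,interpolation=cv2.INTER_CUBIC))
E
python3 - <<'E'
from h import *
d=pickle.load(open("snap0.pkl","rb"))
crop(d["scene"],"pics/c1.png",250,180,110,130,4.5 and 4)
crop(d["side"],"pics/c2.png",230,100,120,120,5)
E
```

```text
(no output)
```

View pics/c1.png

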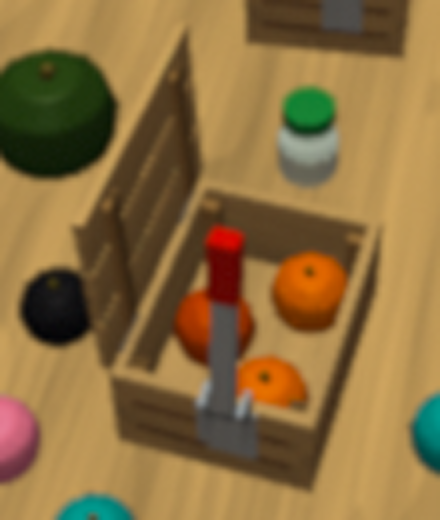

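View pics/c2.png

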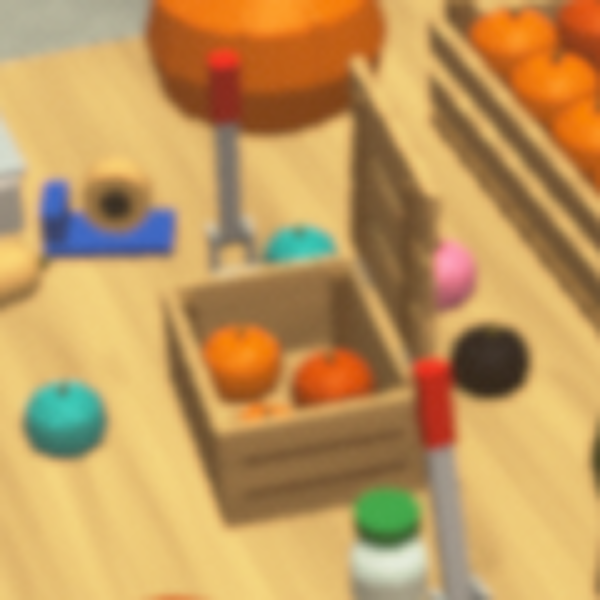

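```bash
python3 - <<'E'
from h import *
d=pickle.load(open("snap0.pkl","rb"));S=d["scene"];T=d["side"]
sc=lambda u,v:(250+u/4,180+v/4)
si=lambda u,v:(230+u/5,100+v/5)
names=["-+","++","--","+-"]
loc=np.array([[-70,90],[70,90],[-70,-90],[70,-90]])/1000
a=[sc(320,425),sc(118,375),sc(380,228),sc(205,190)]
b=[si(165,295),si(350,260),si(225,430),si(412,390)]
P=[];Q=[]
for n,p,q,l in zip(names,a,b,loc):
    x=onz(S,*p,.08);y=onz(T,*q,.08);print(n,x[:2].round(4),y[:2].round(4));P+= [x[:2],y[:2]];Q+=[l,l]
P=np.array(P);Q=np.array(Q)
Pc=P-P.mean(0);H=Q.T@Pc
th=np.arctan2(H[0,1]-H[1,0],H[0,0]+H[1,1]);c=P.mean(0);print("center",c,"yaw",th)
Rm=np.array([[np.cos(th),-np.sin(th)],[np.sin(th),np.cos(th)]])
print((Pc@Rm-Q).round(4))
for n,p,q in(("lid-",sc(185,30),si(435,195)),("lid+",sc(78,230),si(355,62)),("clamp",sc(226,238),si(223,58))):
    x,res=tri(S,p,T,q);l=(x[:2]-c)@Rm;print(n,x.round(4),np.round(res,4),"crate",l.round(4))
E
```

```text
-+ [0.4585 0.2961] [0.4618 0.2803]
++ [0.5949 0.2858] [0.5945 0.2722]
-- [0.446  0.1279] [0.4514 0.117 ]
+- [0.5769 0.1182] [0.5778 0.1114]
center [0.52024029 0.20110948] yaw -0.07833377336339567
[[ 0.0011 -0.0002]
 [ 0.0056 -0.0157]
 [-0.0022  0.0003]
 [-0.0015 -0.0133]
 [ 0.0017  0.0112]
 [ 0.0079  0.0008]
 [-0.007   0.0118]
 [-0.0056  0.0051]]
lid- [0.5907 0.1058 0.2271] [0.0025 0.0025] crate [ 0.0777 -0.0895]
lid+ [0.6078 0.2864 0.2258] [0.0001 0.0001] crate [0.0806 0.0919]
clamp [0.5173 0.2907 0.246 ] [0.0003 0.0003] crate [-0.01    0.0891]
```

Emit:
{"op": "carry_out", "data": {"commands": [[[0,0,0,0,0,-4,0],[0,0,0,-1,0,-8,0],[0,0,-0.05,-3,-1,-12,0],[0,0,-0.1,-6.5,-2.5,-13,0],[0,0,-0.15,-10,-4.5,-13,0],[0,0,-0.2,-13.5,-6.5,-13,0],[0,0,-0.22,-17,-8.5,-13,0],[0,0,-0.22,-20.5,-10.5,-13,0],[0,0,-0.22,-24,-12.5,-13,0],[0,0,-0.22,-27,-14,-13,0]]], "force": 20}}

```text
clock: 0.98
tool_pos: [0.4057, 0.3776, 0.3766]
eef_rot: [0.044, 0.999, -0.001, 0.0]
contact_force: [0.6, 0.6, -0.1]
opening: 0.271
```

Emit:
{"op": "carry_out", "data": {"commands": [[[0,0,0,-3,-2.4,0,0],[0,0,0,-6,-4.8,0,0],[0,0,0,-9,-7,0,0],[0,0,0,-12,-9.5,0,0],[0,0,0,-15,-12,0,0],[0,0,0,-18,-14,0,0],[0,0,0,-21,-16.5,0,0],[0,0,0,-24,-19,0,0],[0,0,0,-25,-19.7,0,0],[0,0,0,-25,-19.7,0,0]]]}}

```text
clock: 1.82
tool_pos: [0.6383, 0.158, 0.3754]
eef_rot: [0.047, 0.999, -0.001, 0.0]
contact_force: [-0.6, -0.5, 0.1]
opening: 0.002
```

```bash
python3 - <<'E'
from plant import r
from h import *
s=r.snapshot("wrist");pickle.dump(s,open("w1.pkl","wb"));cv2.imwrite("pics/w1.png",s["pixels"][:,:,::-1]);print(s["xyz"],s["rotation"])
E
```

```text
[0.55907913 0.16517191 0.5135541 ] [0.73045076 0.6648608  0.10433958 0.11625431]
```

View pics/w1.png

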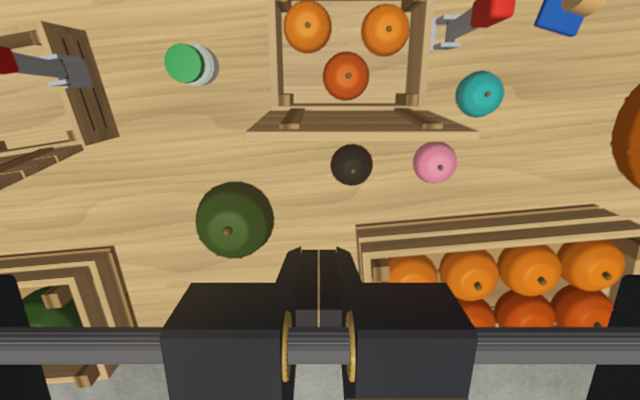

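```bash
python3 - <<'E'
from h import *
d=pickle.load(open("snap0.pkl","rb"));S=d["scene"];T=d["side"];w=pickle.load(open("w1.pkl","rb"))
crop(w,"pics/c3.png",400,0,130,60,6)
a,b=onz(w,247,131,.23),onz(w,478,132,.23);print(a,b,np.linalg.norm(a-b),(a+b)/2,"yaw",np.arctan2(-(b-a)[0],(b-a)[1]))
print(tri(w,(247,131),S,(296.2,187.5)),tri(w,(478,132),S,(269.5,237.5)))
for n,p,s in(("tip",(506,8),(306.5,238.7)),):
    print(n,tri(w,p,S,s),tri(w,p,T,(274.6,111.5)))
x,_=tri(S,(335.5,144),T,(317,173));print("empty tip",x)
# hinge inner rim etc
print(onz(w,278,106,.082),onz(w,424,106,.082))
E
```

```text
[0.58968553 0.10557118 0.23      ] [0.60745347 0.28574213 0.23      ] 0.1810449446313563 [0.5985695  0.19565665 0.23      ] yaw -0.09829930532701009
(array([0.58973516, 0.10423951, 0.22428002]), [np.float64(0.0005813854288583384), np.float64(0.0005813854288579589)]) (array([0.6077306 , 0.28710277, 0.22664185]), [np.float64(0.00029468990798341653), np.float64(0.0002946899079842936)])
tip (array([0.52043225, 0.29174182, 0.24883428]), [np.float64(0.003668458526687974), np.float64(0.003668458526688043)]) (array([0.52133961, 0.2972403 , 0.24167492]), [np.float64(0.0019019529111043263), np.float64(0.001901952911105174)])
empty tip [ 0.51604729 -0.08378453  0.24446191]
[0.58043256 0.11501945 0.082     ] [0.59645681 0.28470299 0.082     ]
```

View pics/c3.png

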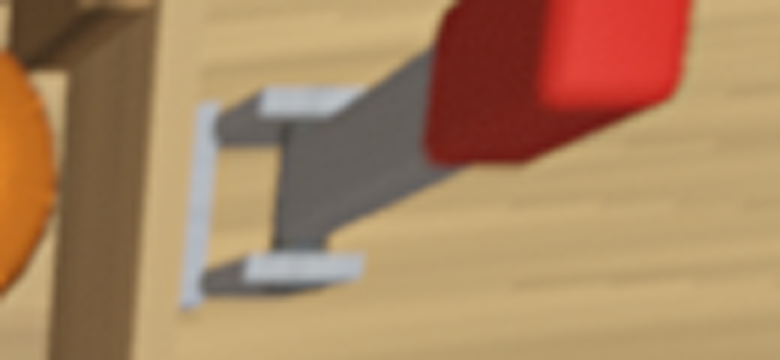

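```bash
python3 - <<'E'
from h import *
w=pickle.load(open("w1.pkl","rb"));S=pickle.load(open("snap0.pkl","rb"))["scene"]
th=-.095;ax=np.array([np.cos(th),np.sin(th)]);ay=np.array([-np.sin(th),np.cos(th)])
# outer rim corner estimates from wrist at z .08: +y outer wall edge px x~426 at y~60
c=np.array([.5174,.2036])
for z in(.24,.25):
    t=onz(w,502.5,4,z)[:2];print("tip",z,t,(t-c)@ax,(t-c)@ay)
for u,v,z in((427,20,.08),(425,80,.08),(270,20,.08),(277,80,.08)):
    t=onz(w,u,v,z)[:2];print((t-c)@ax,(t-c)@ay)
h=onz(w,400+300/6,180/6,.098)[:2];print("hinge",(h-c)@ax,(h-c)@ay)
E
```

```text
tip 0.24 [0.52011074 0.2944053 ] -0.005915013882938127 0.09065298586601604
tip 0.25 [0.52153527 0.28968107] -0.0040487875472983315 0.08608517878519345
-0.020107408699555584 0.08371431440811447
0.042192352572170605 0.08729671078021158
-0.02004054843445566 -0.08808682548967531
0.04231113343639789 -0.08259017272141239
hinge -0.007847857052484832 0.10400526287573911
```

Emit:
{"op": "carry_out", "data": {"commands": [[[0,0,0,3.5,2,0,0],[0,0,0,7,4,0,0],[0,0,0,10.5,6,0,0],[0,0,0,13,7.8,1,0],[0,0,0,13,7.8,4,0],[0,0,0,13,7.8,7,0],[0,0,0,13,7.8,10,0],[0,0,0,13,7.8,13,0],[0,0,0,13,7.8,15,0],[0,0,0,13,7.8,15,0]]]}}

```text
clock: 2.7
tool_pos: [0.5086, 0.2524, 0.2231]
eef_rot: [0.041, 0.999, -0.002, -0.004]
contact_force: [-0.3, 0.0, -0.6]
opening: 0.006
```

```bash
python3 - <<'E'
from plant import r
from h import *
s=r.snapshot("wrist");pickle.dump(s,open("w2.pkl","wb"));cv2.imwrite("pics/w2.png",s["pixels"][:,:,::-1])
E
```

```text
(no output)
```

View pics/w2.png

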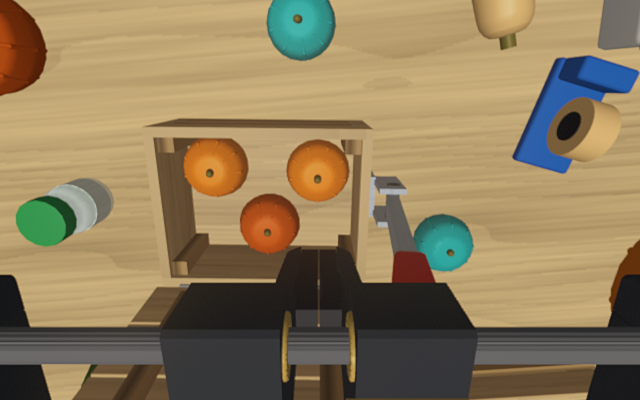

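```bash
python3 - <<'E'
from h import *
w=pickle.load(open("w2.pkl","rb"));print(w["xyz"])
P=[onz(w,*p,.08)[:2] for p in((147,127),(372,128))];print(P,np.linalg.norm(P[1]-P[0]))
v=P[1]-P[0];th=np.arctan2(-v[0],v[1]);ax=np.array([np.cos(th),np.sin(th)]);ay=np.array([-np.sin(th),np.cos(th)])
c=(P[0]+P[1])/2+.07*ax;print("yaw",th,"c",c)
for u,v in((163,278),(370,262)):
    t=onz(w,u,v,.08)[:2];print((t-c)@ax,(t-c)@ay)
for u,v,z in((392,200,.098),):
    t=onz(w,u,v,z)[:2];print("hinge",(t-c)@ax,(t-c)@ay)
t=np.array([.5205,.292]);print("tip",(t-c)@ax,(t-c)@ay)
t=np.array([.5086,.2524]);print("tcp",(t-c)@ax,(t-c)@ay)
t=np.array([.5986,.1957]);print("lidedge",(t-c)@ax,(t-c)@ay)
E
```

```text
[0.43048239 0.25870368 0.36188798]
[array([0.44971676, 0.12281023]), array([0.46487823, 0.29688719])] 0.17473596666404242
yaw -0.08687712470899363 c [0.52703349 0.20377495]
0.06220106326338098 -0.09161549240060295
0.04541128099316014 0.09129505177634506
hinge -0.017172490403595975 0.10288507681076475
tip -0.01416395032787068 0.0873254131578126
tcp -0.022583062099306658 0.04684222458551676
lidedge 0.07199724669170898 -0.001834825335325028
```

Emit:
{"op": "carry_out", "data": {"commands": [[[0,0,0,-0.7,1,0,0],[0,0,0,-0.7,2,0,0],[0,0,0,-0.7,3,0,0],[0,0,0,-0.7,4,0,0],[0,0,0,-0.7,5,0,0],[0,0,0,-0.7,5.3,0,0],[0,0,0,-0.7,5.3,0,0],[0,0,0,-0.7,4,0,0],[0,0,0,-0.7,2,0,0],[0,0,0,-0.7,1,0,0]]]}}

```text
clock: 3.58
tool_pos: [0.5205, 0.2573, 0.2264]
eef_rot: [0.045, 0.999, -0.002, -0.001]
contact_force: [-0.6, -0.5, -0.0]
opening: 0.004
```

```bash
python3 - <<'E'
from plant import r
from h import *
s=r.snapshot("wrist");pickle.dump(s,open("w3.pkl","wb"));cv2.imwrite("pics/w3.png",s["pixels"][:,:,::-1])
E
```

```text
(no output)
```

View pics/w3.png

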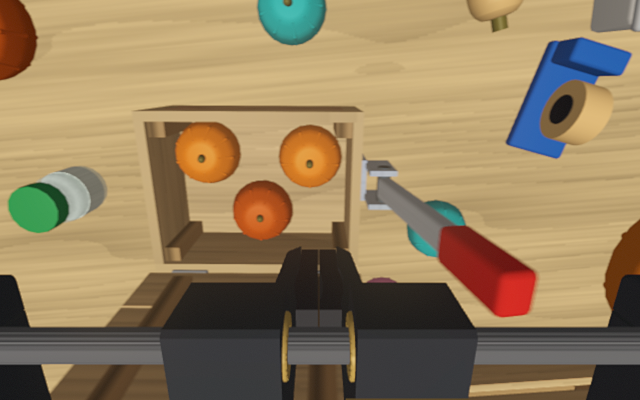

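Emit:
{"op": "carry_out", "data": {"commands": [[[0,0,0,0,-0.5,-4,0],[0,0,0,0,-1,-8,0],[0,0,0,-2,-2,-11,0],[0,0,0,-5,-4,-12,0],[0,0,0,-8.5,-5.5,-12,0],[0,0,0,-11.5,-7,-12,0],[0,0,0,-13,-8.3,-12,0],[0,0,0,-13,-8.3,-8,0],[0,0,0,-13,-8.3,-4,0],[0,0,0,-13,-8.3,-4,0]]]}}

```text
clock: 4.47
tool_pos: [0.6386, 0.1647, 0.2589]
eef_rot: [0.044, 0.999, -0.003, -0.007]
contact_force: [-1.6, 0.3, -2.1]
opening: 0.003
```

```bash
python3 - <<'E'
from plant import r
from h import *
for n in("wrist","scene"):
  s=r.snapshot(n);cv2.imwrite("pics/%s4.png"%n,s["pixels"][:,:,::-1])
crop(s,"pics/s4c.png",200,100,200,200,3)
E
```

```text
(no output)
```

View pics/s4c.png

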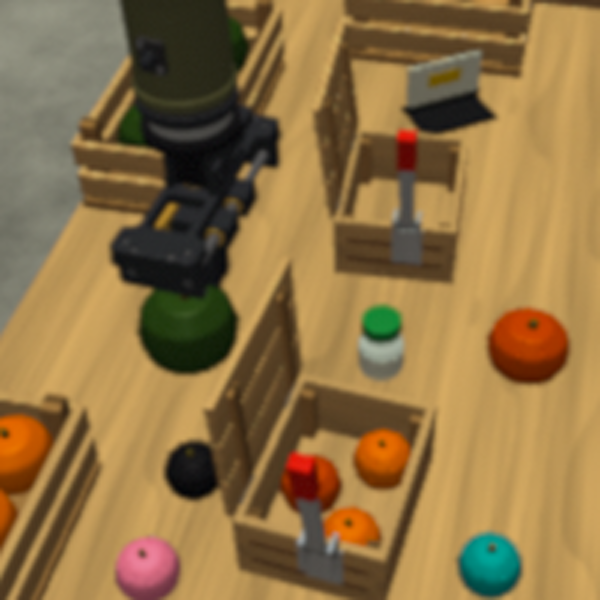

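View pics/wrist4.png

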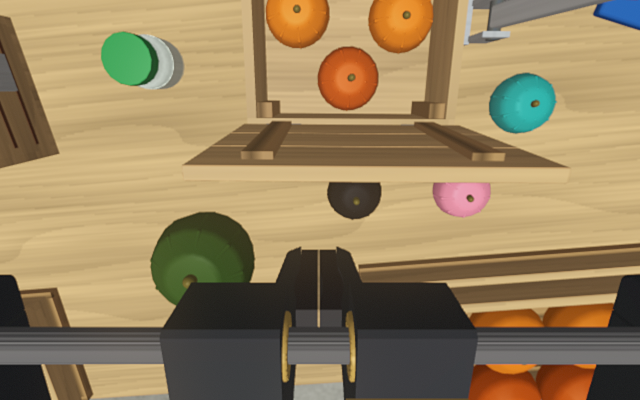

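Emit:
{"op": "carry_out", "data": {"commands": [[[0,0,0,0,0,3,0],[0,0,0,0,0,6,0],[0,0,0,1.5,0,6.1,0],[0,0,0,3,0,6.1,0],[0,0,0,4.2,0,6.1,0],[0,0,0,5.4,0,6.2,0],[0,0,0,6.6,0,6.4,0],[0,0,0,7.8,0,6.8,0],[0,0,0,9,0,7.4,0],[0,0,0,10.1,0,8.2,0]]]}}

```text
clock: 5.4
tool_pos: [0.5461, 0.1777, 0.1891]
eef_rot: [0.043, 0.999, 0.002, 0.005]
contact_force: [1.3, -0.3, 3.4]
opening: 0.007
```

```bash
python3 - <<'E'
from plant import r
from h import *
s=r.snapshot("scene");crop(s,"pics/s5c.png",200,100,200,200,3)
E
```

```text
(no output)
```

View pics/s5c.png

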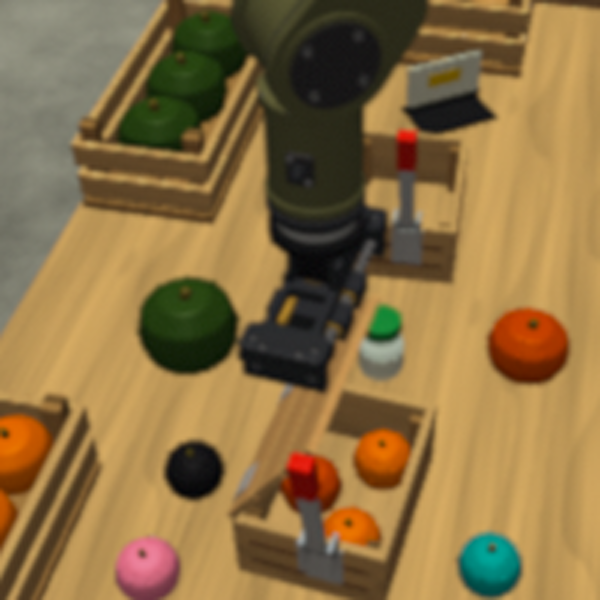

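Emit:
{"op": "carry_out", "data": {"commands": [[[0,0,0,1.0,0,0.9,0],[0,0,0,1.9,0,1.9,0],[0,0,0,2.6,0,3,0],[0,0,0,3.3,0,4.3,0],[0,0,0,3.6,0,5.2,0],[0,0,0,3.8,0,6.1,0],[0,0,0,4.0,0,7,0],[0,0,0,4,0,7.6,0],[0,0,0,4,0,7.8,0],[0,0,0,4,0,7.8,0]]]}}

```text
clock: 6.28
tool_pos: [0.5033, 0.1797, 0.1065]
eef_rot: [0.043, 0.999, 0.0, 0.0]
contact_force: [0.1, -1.1, -0.2]
opening: 0.005
```

Emit:
{"op": "carry_out", "data": {"commands": [[[0,0,0,0,0,0.4,0],[0,0,0,0,0,0.6,0],[0,0,0,0,0,0.8,0],[0,0,0,0,0,0.9,0],[0,0,0,0,0,0.9,0]]]}}

```text
clock: 6.7
tool_pos: [0.503, 0.1795, 0.0984]
eef_rot: [0.043, 0.999, 0.0, 0.0]
contact_force: [-1.9, 0.4, 8.4]
opening: 0.006
```

Emit:
{"op": "carry_out", "data": {"commands": [[[0,0,0,0,0,0.15,0],[0,0,0,0,0,0.3,0],[0,0,0,0,0,0.3,0]]]}}

```text
clock: 6.95
tool_pos: [0.503, 0.1796, 0.0982]
eef_rot: [0.043, 0.999, 0.0, 0.001]
contact_force: [-7.3, -1.9, 34.9]
opening: 0.007
```

Emit:
{"op": "carry_out", "data": {"commands": [[[0,0,0,0,0,-4,0],[0,0,0,0,0,-8,0],[0,0,0,0,0,-12,0],[0,0,0,0,0,-16,0],[0,0,0,-0.2,2,-19.5,0],[0,0,0,-0.4,4,-23,0],[0,0,0,-0.5,7.5,-24,0],[0,0,0,-0.6,11.5,-24,0],[0,0,0,-0.7,15.5,-24,0],[0,0,0,-0.7,19.5,-24,0]]]}}

```text
clock: 7.78
tool_pos: [0.5271, 0.374, 0.335]
eef_rot: [0.044, 0.999, -0.0, 0.0]
contact_force: [0.9, 0.8, -0.7]
opening: 0.007
```

Emit:
{"op": "carry_out", "data": {"commands": [[[0,0,0,0,1.6,0,0],[0,0,0,0,1.6,0,0]]]}}

```text
clock: 7.95
tool_pos: [0.5261, 0.3945, 0.3336]
eef_rot: [0.04, 0.999, 0.001, -0.001]
contact_force: [-0.1, 1.2, -0.8]
opening: 0.008
```

```bash
python3 - <<'E'
from plant import r
from h import *
for n in("wrist","side"):
  s=r.snapshot(n);cv2.imwrite("pics/%s6.png"%n,s["pixels"][:,:,::-1])
crop(s,"pics/s6c.png",220,80,150,130,4)
E
```

```text
(no output)
```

View pics/wrist6.png

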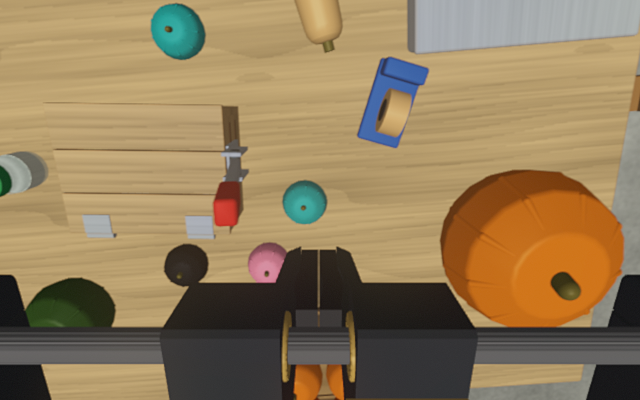

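View pics/s6c.png

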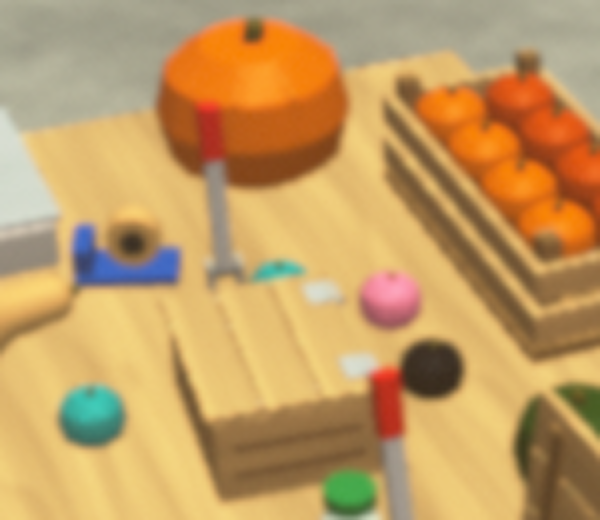

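```bash
python3 - <<'E'
from plant import r
from h import *
s=r.snapshot("wrist");st=r.get_state()
c=np.array([.526,.204]);th=-.088;ax=np.array([np.cos(th),np.sin(th)]);ay=np.array([-np.sin(th),np.cos(th)])
f=lambda p:(round(float((p-c)@ax),4),round(float((p-c)@ay),4))
for u,v in((226,212),(216,212),(238,212)):
  print(f(onz(s,u,v,.247)[:2]))
print("tcp",f(np.array(st["tool_pos"])[:2]),st["tool_pos"],"pumpkin edge",onz(s,443,250,.1))
hsv=cv2.cvtColor(s["pixels"],cv2.COLOR_RGB2HSV);m=((hsv[...,0]<5)|(hsv[...,0]>175))&(hsv[...,1]>180);ys,xs=np.where(m[150:240,200:250]);print(xs.min()+200,xs.max()+200,ys.min()+150,ys.max()+150)
E
```

```text
(-0.0116, 0.1216)
(-0.0115, 0.115)
(-0.0116, 0.1297)
tcp (-0.0136, 0.1827) [0.52852003 0.38717074 0.33420813] pumpkin edge [0.64212125 0.52098626 0.1       ]
223 247 180 222
```

Emit:
{"op": "carry_out", "data": {"commands": [[[0,0,0,0,0,4,0],[0,0,0,0,0,8,0],[0,0,0,0,0,10.7,0],[0,0,0,0,-1.5,10.7,0],[0,0,0,0,-3,10.6,0],[0,0,0,0,-4.5,10.5,0],[0,0,0,0,-6,10.5,0],[0,0,0,0,-7.5,10.5,0],[0,0,0,0,-9,10.7,0],[0,0,0,0,-10.5,11.2,0]]]}}

```text
clock: 8.93
tool_pos: [0.5196, 0.2822, 0.2239]
eef_rot: [0.045, 0.999, 0.0, 0.001]
contact_force: [-0.8, 1.3, 1.8]
opening: 0.004
```

```bash
python3 - <<'E'
from plant import r
from h import *
s=r.snapshot("wrist");cv2.imwrite("pics/w7.png",s["pixels"][:,:,::-1])
E
```

```text
(no output)
```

View pics/w7.png

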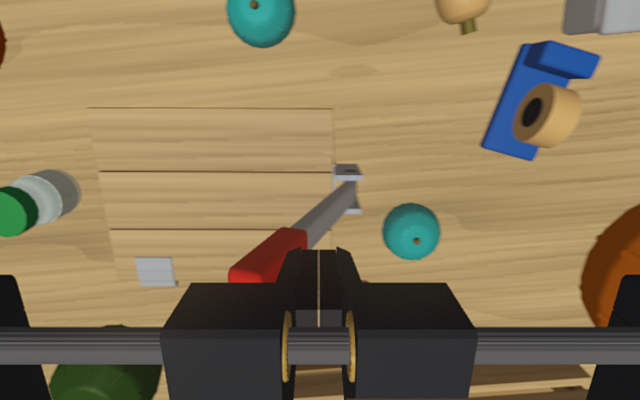

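Emit:
{"op": "carry_out", "data": {"commands": [[[0,0,0,0,-1.3,0.5,0],[0,0,0,0,-2.6,1.3,0],[0,0,0,0,-3.8,2.2,0],[0,0,0,0,-5,3.4,0],[0,0,0,0,-6,4.7,0],[0,0,0,0,-6.8,6.1,0],[0,0,0,0,-7.4,7.6,0],[0,0,0,0,-7.8,9.2,0],[0,0,0,0,-8,10.2,0],[0,0,0,0,-8,10.6,0]]]}}

```text
clock: 9.82
tool_pos: [0.5118, 0.2025, 0.1158]
eef_rot: [0.045, 0.999, -0.001, -0.001]
contact_force: [-0.2, -1.3, 0.7]
opening: 0.007
```

Emit:
{"op": "carry_out", "data": {"commands": [[[0,0,0,0,0,0.2,0],[0,0,0,0,0,0.3,0],[0,0,0,0,0,0.3,0]]]}}

```text
clock: 10.07
tool_pos: [0.5121, 0.2044, 0.1145]
eef_rot: [0.044, 0.999, -0.0, 0.0]
contact_force: [0.0, -0.3, 0.5]
opening: 0.005
```

Emit:
{"op": "carry_out", "data": {"commands": [[[0,0,0,0,0,0.15,0],[0,0,0,0,0,0.25,0],[0,0,0,0,0,0.25,0],[0,0,0,0,0,0.25,0]]]}}

```text
clock: 10.4
tool_pos: [0.5123, 0.2047, 0.1141]
eef_rot: [0.043, 0.999, -0.0, 0.001]
contact_force: [-5.2, -3.6, 22.1]
opening: 0.007
```

Firm stop at tip z = 0.106 with 22 N, which is the bar-down height. Now I back off and check.

Emit:
{"op": "carry_out", "data": {"commands": [[[0,0,0,0,0,-4,0],[0,0,0,0,0,-8,0],[0,0,0,0,0,-12,0],[0,0,0,0,0,-16,0],[0,0,0,0,0,-20,0],[0,0,0,0,0,-22,0],[0,0,0,0,0,-22,0],[0,0,0,0,0,-22,0]]]}}

```text
clock: 11.07
tool_pos: [0.5124, 0.2055, 0.3327]
eef_rot: [0.043, 0.999, 0.001, 0.002]
contact_force: [-0.2, 0.0, -0.5]
opening: 0.004
```

```bash
python3 - <<'E'
from plant import r
from h import *
d={}
for n in("wrist","side","scene"):
  s=r.snapshot(n);d[n]=s;cv2.imwrite("pics/%s8.png"%n,s["pixels"][:,:,::-1])
crop(d["side"],"pics/s8c.png",180,80,220,200,3)
crop(d["scene"],"pics/sc8c.png",230,110,180,220,2.7 and 2)
pickle.dump(d,open("snap8.pkl","wb"));print(r.get_state()["contact_force"])
E
```

```text
[-0.57801818 -0.59804361 -0.06543263]
```

View pics/wrist8.png

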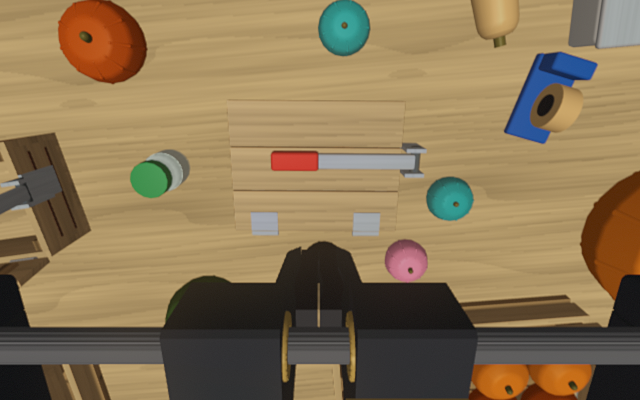

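View pics/s8c.png

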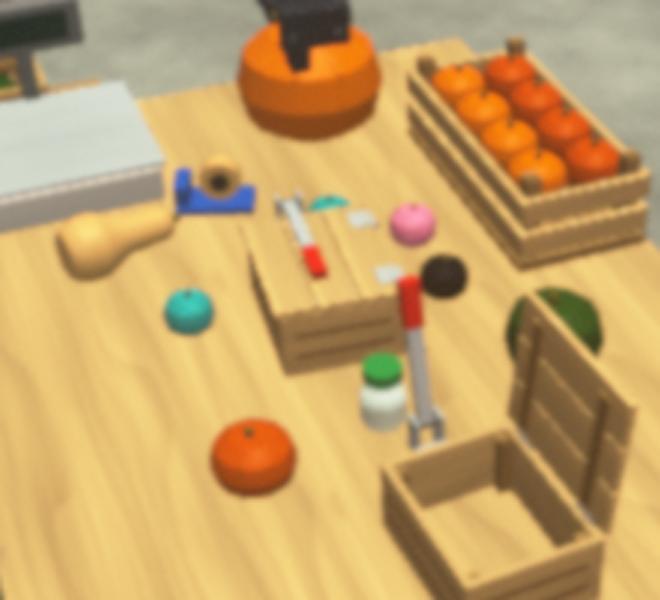

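View pics/scene8.png

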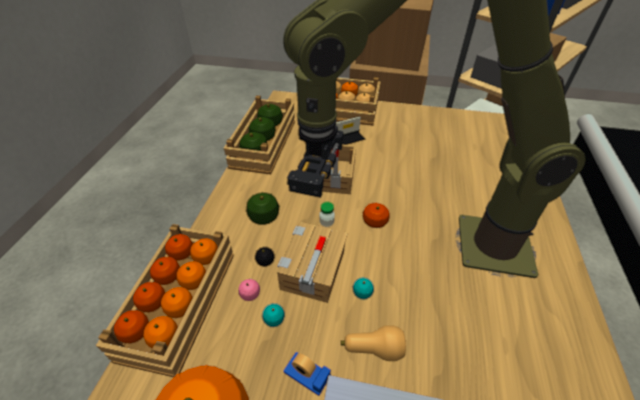

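```bash
python3 - <<'E'
from plant import r
print(r.finish_job())
E
```

```text
the job is handed in; nothing more can be done
None
```

The loaded crate, the left one with the three orange squashes, is shut with its clamp bar down across the lid. The job is handed in at about 11 s on the robot's clock; no verdict is reported.

- **Extra step:** I first tilted that crate's clamp slightly outward, from about 1.45 to 1.7 rad. Where it stood, its grip would have been in the way of the lid.
- **Lid:** I pushed it shut from behind. It hit a firm stop with the fingertips at 90 mm (35 N), which is the shut height.
- **Clamp:** I then swung the bar down. It hit a firm stop with the fingertips at 106 mm (22 N), which is the height given for the bar fully down.
- **Final pictures:** The lid looks flush and the bar lies flat across it. The empty crate is still open with its clamp up. The jar, melon, pumpkin, tape dispenser, butternut, sign and coloured look-alikes look unmoved by eye. The robot is touching nothing.
- **Disagreement:** My first estimates of the crate's position from the two fixed cameras differed by about 1 cm. Closer wrist-camera pictures settled it. No check failed.

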